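# Set the short leg of a sculptor's modelling stand one hole longer

## Robot

A 6-joint arm with a two-finger parallel gripper is mounted at the origin on the work surface. World frame = base frame: x ahead of the robot, y to its left, z up, the work surface at z = 0. Lengths are in mm, angles in rad, forces in N, time in s.
With the tool pointing down it reaches from about 350 to 775 mm from the base axis. Payload 7.3 kg.
Tool frame: the origin (TCP) lies midway between the tips of the shut fingers; the grasp point (between the pads) lies 19 mm behind it; z points along the fingers, y is the line along which they close (so a half turn about z gives the same grasp; the last joint's range is limited). The gripper opens to 92 mm and grips with 3 to 60 N. Pads are 19 mm wide; open, the fingers measure 130 mm over their backs; the gripper's body (75 mm by 190 mm) begins 47 mm behind the grasp point.
Start: joints at [-0.146, 0.342, 1.524, -0, 1.275, -0.146], TCP at [525.019, 0.019, 226.741] pointing down, gripper open.
Joint ranges: [-2.53, 2.53], [-0.77, 2.02], [0.04, 2.7], [-1, 4.14], [0.28, 2.66], [-3.11, 3.11]. Speed limits (rad/s): [2.57, 2.57, 3.14, 3.14, 3.14, 3.14].

## Interface

Orientations are given as [roll, pitch, yaw] about the fixed x, y, z axes, in that order (R = Rz(yaw) Ry(pitch) Rx(roll)).
In Python, from plant import monitor, optics, workorder gives the robot as it stands. The module is installed in compiled form; this text tells all that it offers.
- The arm moves only by the tool servo_tool, never from a script. Its arguments are lists of equal length, an entry for each row: "linear": the shift along the tool's x, y, z as a fraction of full scale, a list of three; "spin": the turn about the tool's z as a fraction of full scale. In form: {"linear": [[dx, dy, dz], ...], "spin": [spin, ...]}. A call has exactly 8 rows; each row shifts and turns the commanded pose from where the row before left it, along the tool's axes as they then stand; what a row does not reach is not made up. Full scale, the value 1, is 200 mm for a shift and 90 degrees for a turn. A row lasts 1/8 s, in which the tool goes at most 62.5 mm and 10.7 degrees, less where a joint would pass 70% of its speed; a pose out of reach is approached as far as the arm can. A call with a number of a shift or a turn outside -1 to 1 is refused whole. A call with a gripper value outside its range is refused whole. "hand" is the opening, from -1 (shut) to 1 (fully open), set as the call begins (left out, the last holds). The fingers move at their own pace and stop on an object; the grip force is fixed at half the most. Time passes only in rows, so rows that do not move let the fingers close, or fill a call up. It gives the time, the measured TCP pose, the force, the opening and the grip force at its end, in the units of the state.
- monitor.get_obs(): the state, without advancing time (a new reading comes with each control period).
- optics.capture(name): name is "scene" or "side" or "wrist"; returns a dict with "frame" (400x640x3 uint8, blue, green, red), "K" (3x3 intrinsics, pixels), "world_to_cam" (4x4, takes a point from world to camera coordinates). Camera axes: x right, y down, z forward; pixel columns grow to the right and rows downward; lengths in mm; the calibration is good to about 2 mm. A picture is of the moment at which its call begins. There is no depth.
- workorder.close_job(): hands the job in; it is judged then, once.
The state is a dict: "time": time; "joint_positions": joint angles; "dq": joint speeds; "tau": joint torques, N m; "tool_pos": TCP position; "tcp_rot": TCP orientation; "contact_force": force on the tool from outside, world axes, zero at the start; "moment": the same for the moment, N m; "grip_width": finger opening in mm; "finger_force": force on a finger pad.
Only numpy, scipy, OpenCV 4.12 (cv2) and the standard library are available. Lean on these libraries where they do the work, as an engineer would, in place of code of your own. Each camera call takes 0.05 s, during which the arm holds its last target. There are 200 camera calls.

## Task

The three telescopic legs of the modelling stand are clamped on the setting board, and one is still a hole shorter than the other two. Pull up that leg's red plunger knob until the pin is clear, slide its foot section out to the next hole so that it matches the others, and push the pin fully home: dried slip has made the plunger stiff, so it will not spring in by itself, but you can feel where it seats. Finish still holding the knob with the pin home, and leave the other two legs and the things lying around as they are.

Things in the scene. Friction and masses are not known exactly. Their poses are not given: they have to be found in the camera images.
- leg_a: Short leg's upper section: silver 25 mm square tube, 510 mm long, clamped level, immovable, in any of the three places on the board (90 mm apart). Origin: on the table top (z = 0), below the hole where its pin starts. y axis along the leg towards the foot, the way it gets longer; z up. Tube top 67.5 mm above the table, with 11 mm holes every 40 mm; those under the foot section are hidden.
- foot_a (a joint): Slide of the short leg's foot section (m): 0 in its first hole, growing towards longer; the next hole, matching the other legs, is at 0.040. Dark 30 mm square sleeve, 300 mm long, about 0.6 kg, over the silver tube, top 70 mm above the table; rubber foot at the far end, plunger 30 mm from the near end. It carries the plunger, so moving the knob along the leg slides it: about 5 N, pin clear.
- pin_a (a joint): Lift of the short leg's pin (m): 0 fully home, 0.014 at its upper stop. The 8 mm round-nosed pin reaches 10 mm below the tube's top when home, so above about 0.010 it is clear; off a hole it cannot go below about 0.010. Stiff: about 6 to 7 N to pull, stays where left, about 2 N to push down. In a hole it has 1.5 mm of play either way along the leg.
- knob_a: The short leg's red plunger knob: upright cylinder 25 mm in diameter (27 at its top rim) and 24 mm high. Origin at its centre, 105 mm above the table when the pin is home, rising with the pin. Under it stands a 16 mm steel barrel, from 70 to 90 mm above the table. It can be gripped from above from any side.
- foot_b (a joint): Slide of the second leg's foot section (m), 0 as found; the leg is like the short one, but already set one hole longer. Leave it.
- pin_b (a joint): Lift of the second leg's pin (m), 0 fully home. Leave it.
- knob_b: Red knob of the second leg, same shape and height as knob_a. Leave it.
- foot_c (a joint): Slide of the third leg's foot section (m), 0 as found; already set one hole longer. Leave it.
- pin_c (a joint): Lift of the third leg's pin (m), 0 fully home. Leave it.
- knob_c: Red knob of the third leg, same shape and height as knob_a. Leave it.
- board: Setting board: plywood 260 x 720 x 12 mm, fixed to the table, long side along the legs, with three wooden bearers. Two clamp bars lie across the upper tubes, 140 and 290 mm behind the origin, their wing nuts up to 99 mm above the table. Origin: under its centre, its y axis along the legs towards the feet.
- bowl: Terracotta bowl, 90 mm wide and 45 mm high, standing loose beyond the board; origin under its centre. Leave it.
- jar: Small closed glaze jar, 56 mm wide and 75 mm high, standing loose beyond the board; origin under its centre. Leave it.
- rib: Round serrated steel scraping rib, 62 mm across and 4 mm thick, lying loose beyond the board; origin under its centre. Leave it.

How it is judged (in metres and radians):
On the way, in this order (a step that is already met when the one before it is completed fails the run):
1. the short leg's pin is pulled up clear of its first hole, with the fingers on the knob (value of joint pin_a above 0.009 m and contact force between the fingers and knob_a above 2 N and value of joint foot_a between -0.03 and 0.03 m), for 0.1 s.
2. the short leg's foot section is at the next hole with the pin fully home (value of joint foot_a between 0.037 and 0.043 m and value of joint pin_a below 0.002 m), for 0.2 s.
At the end, for the whole second after the job is handed in: Short leg slid 37 to 43 mm, pin home (under 2 mm of lift), at rest, fingers still on its knob with over 2 N. Other legs pinned as found (feet within 6 mm, pins under 4 mm up); bowl, jar and rib within 20 mm of their starts (all of step 2 and contact force between the fingers and knob_a above 2 N and velocity of joint foot_a between -0.01 and 0.01 m/s and value of joint foot_b between -0.006 and 0.006 m and value of joint each of pin_b, pin_c below 0.004 m and value of joint foot_c between -0.006 and 0.006 m and distance of each of bowl, jar, rib from where it was at the start of the episode below 0.02 m); the arm keeps its last pose, push and grip.
It fails at once if another leg's plunger is pulled or its foot section moved (not (value of joint foot_b between -0.006 and 0.006 m and value of joint each of pin_b, pin_c below 0.004 m and value of joint foot_c between -0.006 and 0.006 m)).
It fails at once if the bowl, the jar or the rib is pushed away (not (distance of each of bowl, jar, rib from where it was at the start of the episode below 0.02 m)).
It also fails if it takes over 29 s, if anything falls off the work surface, if the arm or the gripper's body presses on something with over 40 N, if the wrist force passes 120 N, or if a joint passes its speed limit or range.

## Working session

There is one attempt and no reset: what is moved stays moved. The work goes in short steps, Python scripts to look and compute and a tool call to move; the robot and the scene stay as the last step left them, time stands still between calls to the robot, and variables do not carry over. Pictures are saved under pics/ and viewed, at most 10 in all, crops included, and the job is handed in when it is done.

Besides the shell and the picture viewer there is one more tool, called after "Request:" as name(argument=value, ...) on one line, values as JSON. servo_tool: Moves the arm, as the interface text tells. Shift numbers are shares of 200 mm and turn numbers shares of 90 degrees, none past 1 either way. Its arguments: {"type":"object","properties":{"linear":{"type":"array","items":{"type":"array","items":{"type":"number","minimum":-1,"maximum":1}}},"spin":{"type":"array","items":{"type":"number","minimum":-1,"maximum":1}},"hand":{"type":"number"}},"required":["linear","spin"]}

```bash
mkdir -p pics
cat > h.py <<'E'
import numpy as np, cv2
from plant import monitor, optics, workorder
def ray(c,uv,z):
    T=c["world_to_cam"];R=T[:3,:3];o=-R.T@T[:3,3]
    d=R.T@np.linalg.solve(c["K"],[uv[0],uv[1],1.]); return o+d*(z-o[2])/d[2]
def reds(c,amin=30):
    h=cv2.cvtColor(c["frame"],cv2.COLOR_BGR2HSV)
    m=(((h[...,0]<8)|(h[...,0]>172))&(h[...,1]>150)&(h[...,2]>60)).astype(np.uint8)
    n,l,s,ce=cv2.connectedComponentsWithStats(m)
    return [(ce[i],s[i]) for i in range(1,n) if s[i][4]>amin]
E
python3 - <<'E'
from h import *
o=monitor.get_obs(); print(o["time"],o["tool_pos"],o["tcp_rot"],o["grip_width"])
for n in ("scene","side","wrist"):
    c=optics.capture(n); cv2.imwrite(f"pics/{n}0.png",c["frame"])
    T=c["world_to_cam"]; print(n,(-T[:3,:3].T@T[:3,3]).round())
    for ce,s in reds(c): print(ce.round(1),s,ray(c,ce,105).round(1))
E
```

```text
0.0 [5.24577627e+02 6.89572146e-02 2.26041047e+02] [-3.14005610e+00 -2.19384972e-04  1.57078377e+00] 91.68806892263451
scene [1198.  439.  653.]
[339.1 139.7] [334 133  12  14 139] [434.2 -70.2 105. ]
[335.  163.7] [328 157  14  15 174] [519.9 -23.3 105. ]
[311.8 186.5] [306 179  13  16 190] [611.1 -16.2 105. ]
side [444. 451. 657.]
[304.1 202.6] [298 195  13  16 162] [614.5 -17.7 105. ]
[396.5 206. ] [390 199  14  15 162] [436.6 -71.1 105. ]
[348.4 211.9] [343 205  12  15 163] [523.8 -23.7 105. ]
wrist [525.  67. 384.]
[403.  215.6] [389 202  29  28 628] [613.9 -16.1 105. ]
[315.7 222.6] [304 208  25  29 579] [522.9 -23.7 105. ]
```

View pics/scene0.png

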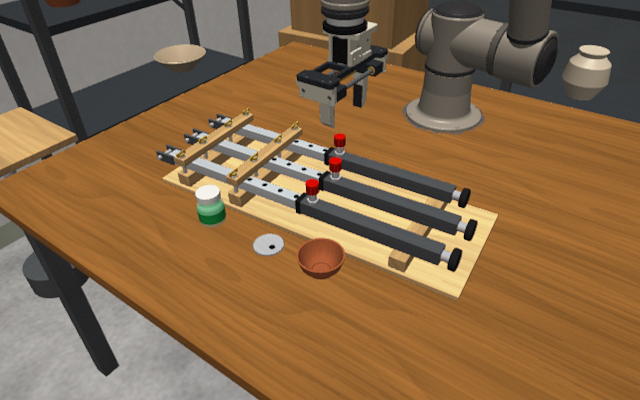

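View pics/side0.png

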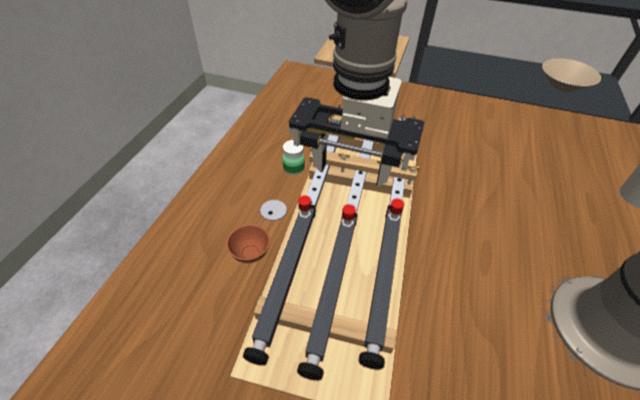

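View pics/wrist0.png

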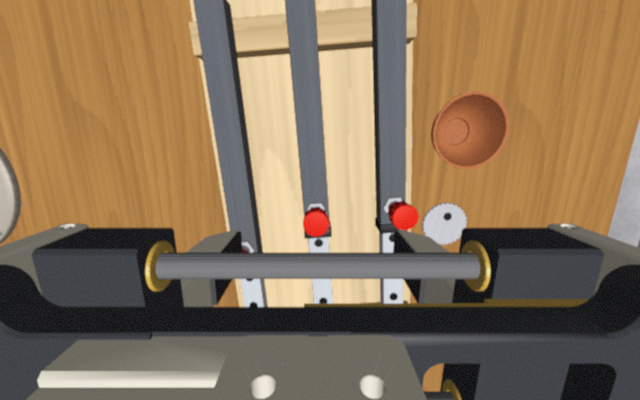

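The pictures show three knobs. In `side`, the right-hand leg's knob is at (397,206), nearest the robot, and its foot is at (372,356), behind the trend of the other two. In `scene`, its knob is at (339,140) and its foot at (464,197). So that leg is the short one, and its feet point towards +y. The knob distances fit this: 98 mm to the neighbour, which is √(90²+40²), and 91 mm between the other two. Next I'll check the leg direction and triangulate the knob.

Run:
```python
from h import *
cs={n:optics.capture(n) for n in ("scene","side")}
K={}
P={n:c["K"]@c["world_to_cam"][:3] for n,c in cs.items()}
for n,c in cs.items(): K[n]=sorted([ce for ce,s in reds(c)],key=lambda p:ray(c,p,105)[0])
pts=[]
for a,b in zip(K["scene"],K["side"]):
    X=cv2.triangulatePoints(P["scene"],P["side"],a.reshape(2,1),b.reshape(2,1)).ravel();X=X[:3]/X[3];pts.append(X);print("knob",X.round(1))
d=pts[2]-pts[1]; print("perp angle",np.arctan2(d[1],d[0]))
# black rubber feet
fs={"scene":[(464,197),(470,229),(455,260)],"side":[(372,356),(311,369),(256,353)]}
for i in range(3):
    X=cv2.triangulatePoints(P["scene"],P["side"],np.float64(fs["scene"][i]).reshape(2,1),np.float64(fs["side"][i]).reshape(2,1)).ravel();X=X[:3]/X[3]
    v=X-pts[i];print("foot",X.round(1),np.hypot(*v[:2]).round(1),"yaw off y",np.arctan2(-v[0],v[1]).round(4))
print(monitor.get_obs()["time"])
```

```text
knob [436.6 -68.6 107. ]
knob [523.3 -21.  107.9]
knob [613.5 -14.6 107.4]
perp angle 0.07161099412544518
foot [416.1 221.6  58.5] 291.0 yaw off y 0.0705
foot [501.4 269.1  56.5] 291.0 yaw off y 0.0756
foot [592.5 276.5  56. ] 291.8 yaw off y 0.0718
0.25
```

Request:
servo_tool(linear=[[-0.0875,-0.111,0],[-0.0875,-0.111,0],[-0.0875,-0.111,0],[-0.0875,-0.111,0],[0,0,0],[0,0,0],[0,0,0],[0,0,0]], spin=[0,0,0,0,0.106,0.106,0.106,0.106], hand=1)

```text
time: 1.25
tool_pos: [436.1, -70.0, 226.7]
tcp_rot: [-3.142, -0.0, 0.899]
contact_force: [-0.6, 0.3, -0.3]
grip_width: 91.7
finger_force: 0.0
```

Request:
servo_tool(linear=[[0,0,0],[0,0,0],[0,0,0],[0,0,0],[0,0,0],[0,0,0.1],[0,0,0.1],[0,0,0]], spin=[0.106,0.106,0.106,0.106,0.106,0,0,0])

```text
time: 2.25
tool_pos: [435.3, -69.7, 185.7]
tcp_rot: [-3.14, 0.003, 0.072]
contact_force: [-0.4, 0.6, -0.7]
grip_width: 91.6
finger_force: 0.0
```

Run:
```python
from h import *
c=optics.capture("wrist"); cv2.imwrite("pics/wrist1.png",c["frame"])
for ce,s in reds(c): print(ce.round(1),s,ray(c,ce,107).round(1),ray(c,ce,117).round(1))
o=monitor.get_obs();print(o["tool_pos"],o["tcp_rot"],o["joint_positions"])
```

```text
[264.1 100.9] [247  83  35  37 986] [523.3 -20.  107. ] [522.3 -21.9 117. ]
[316.6 211.6] [302 195  31  33 781] [434.7 -68.5 107. ] [437.5 -68.3 117. ]
[435.99850409 -69.88648588 186.64505327] [-3.14115656e+00  9.75282573e-04  7.23138883e-02] [-3.32847058e-01  2.31593371e-01  1.80130273e+00  1.82692081e-05
  1.10976477e+00  1.16562746e+00]
```

View pics/wrist1.png

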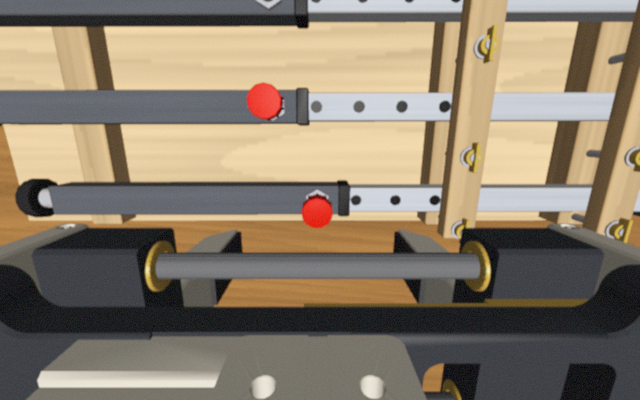

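The knob is at (316,212) in the wrist image, directly below the tool at about (436,−69). Nothing is in the way of the fingers, so I'm descending and gripping.

Request:
servo_tool(linear=[[0,0,0.1],[0,0,0.1],[0,0,0.1],[0,0,0.1],[0,-0.003,0.1],[0,0,0],[0,0,0],[0,0,0]], spin=[0,0,0,0,0,0,0,0])

```text
time: 3.3
tool_pos: [436.9, -69.6, 87.8]
tcp_rot: [3.141, -0.002, 0.072]
contact_force: [-0.1, 0.4, 0.3]
grip_width: 91.5
finger_force: 0.0
```

Request:
servo_tool(linear=[[0,0,0],[0,0,0],[0,0,0],[0,0,0],[0,0,0],[0,0,0],[0,0,0],[0,0,0]], spin=[0,0,0,0,0,0,0,0], hand=-1)

```text
time: 4.3
tool_pos: [436.1, -69.2, 86.7]
tcp_rot: [-3.141, 0.0, 0.072]
contact_force: [0.4, 1.4, 0.1]
grip_width: 24.2
finger_force: 30.0
```

Request:
servo_tool(linear=[[0,0,-0.012],[0,0,-0.012],[0,0,-0.012],[0,0,-0.012],[0,0,-0.012],[0,0,0],[0,0,0],[0,0,0]], spin=[0,0,0,0,0,0,0,0])

```text
time: 5.3
tool_pos: [436.2, -69.3, 99.0]
tcp_rot: [-3.142, -0.0, 0.072]
contact_force: [0.0, 3.1, 1.2]
grip_width: 24.4
finger_force: 30.0
```

Run:
```python
from h import *
for n in ("scene","side"):
    c=optics.capture(n)
    for ce,s in reds(c,15): print(n,ce.round(1),s,ray(c,ce,117).round(1))
    if n=="side": cv2.imwrite("pics/side2.png",cv2.resize(c["frame"][130:280,280:480],None,fx=3,fy=3))
o=monitor.get_obs();print(o["tool_pos"],o["contact_force"],o["grip_width"])
```

```text
scene [337.5 134.9] [333 128   9  15 109] [435.8 -73.5 117. ]
scene [335.  163.8] [328 157  14  15 175] [534.9 -13.1 117. ]
scene [311.9 186.5] [306 179  13  16 191] [624.   -6.1 117. ]
side [304.  202.7] [298 196  13  15 160] [610.9  -7.2 117. ]
side [348.3 211.9] [343 205  12  15 162] [522.1 -13.5 117. ]
[436.20154961 -69.30274973  98.98475661] [-0.39750064  4.30040203  1.23932972] 24.182403572589322
```

View pics/side2.png

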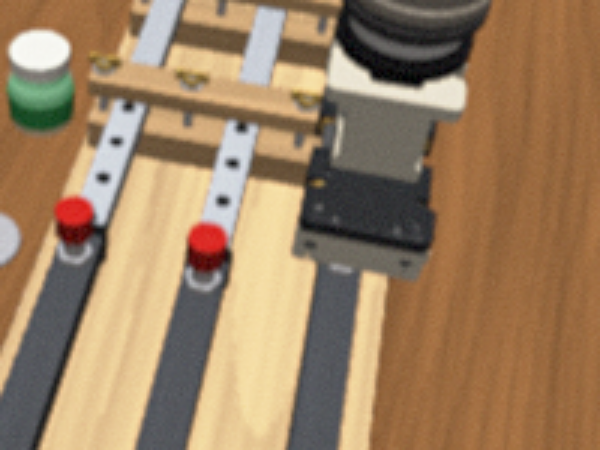

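Grip is firm. The knob rose 5 px in the scene view, which matches the 12 mm lift, and the force has dropped to the friction residual. I'm sliding now.

Request:
servo_tool(linear=[[0,-0.02,0],[0,-0.03,0],[0,-0.03,0],[0,-0.03,0],[0,-0.03,0],[0,-0.03,0],[0,-0.03,0],[0,-0.004,0]], spin=[0,0,0,0,0,0,0,0])

```text
time: 6.4
tool_pos: [433.4, -29.5, 99.0]
tcp_rot: [3.14, -0.0, 0.073]
contact_force: [-2.3, -5.4, 1.0]
grip_width: 24.5
finger_force: 30.0
```

Request:
servo_tool(linear=[[0,0,0],[0,0,0],[0,0,0],[0,0,0],[0,0,0.005],[0,0,0.005],[0,0,0.005],[0,0,0]], spin=[0,0,0,0,0,0,0,0])

```text
time: 7.4
tool_pos: [433.3, -29.4, 95.7]
tcp_rot: [3.14, -0.0, 0.072]
contact_force: [-1.0, -5.6, 0.9]
grip_width: 24.6
finger_force: 30.0
```

Request:
servo_tool(linear=[[0,0,0.006],[0,0,0.006],[0,0,0.006],[0,0,0.006],[0,0,0],[0,0,0],[0,0,0],[0,0,0]], spin=[0,0,0,0,0,0,0,0])

```text
time: 8.4
tool_pos: [433.3, -29.4, 90.9]
tcp_rot: [3.141, -0.0, 0.072]
contact_force: [-1.9, -5.6, 0.2]
grip_width: 24.6
finger_force: 30.0
```

Request:
servo_tool(linear=[[0,0,0.006],[0,0,0.006],[0,0,0.006],[0,0,0],[0,0,0],[0,0,0],[0,0,0],[0,0,0]], spin=[0,0,0,0,0,0,0,0])

```text
time: 9.4
tool_pos: [433.3, -29.4, 87.4]
tcp_rot: [3.14, -0.0, 0.072]
contact_force: [-1.4, -6.1, 0.8]
grip_width: 24.3
finger_force: 30.0
```

Request:
servo_tool(linear=[[0,0,0.003],[0,0,0.003],[0,0,0.002],[0,0,0],[0,0,0],[0,0,0],[0,0,0],[0,0,0]], spin=[0,0,0,0,0,0,0,0])

```text
time: 10.4
tool_pos: [433.4, -29.4, 86.5]
tcp_rot: [3.14, -0.001, 0.072]
contact_force: [-4.0, -4.8, 9.0]
grip_width: 24.6
finger_force: 30.0
```

The seat shows up as 9 N at the same height where I first gripped the knob. One visual check before handing in.

Run:
```python
from h import *
c=optics.capture("scene")
for ce,s in reds(c,15): print(ce.round(1),s,ray(c,ce,107).round(1))
cv2.imwrite("pics/scene3.png",cv2.resize(c["frame"][90:290,180:500],None,fx=2.4,fy=2.4))
o=monitor.get_obs();print(o["time"],o["tool_pos"],o["contact_force"],o["finger_force"])
```

```text
[353.7 144.1] [349 138  10  14 119] [435.1 -31.1 107. ]
[335.3 164. ] [329 157  13  15 166] [523.  -20.5 107. ]
[311.9 186.5] [306 179  13  16 191] [613.3 -14.4 107. ]
10.45 [433.43231131 -29.38906844  86.44646941] [-3.65083758 -5.00696544  8.81345432] 30.00133126974106
```

View pics/scene3.png

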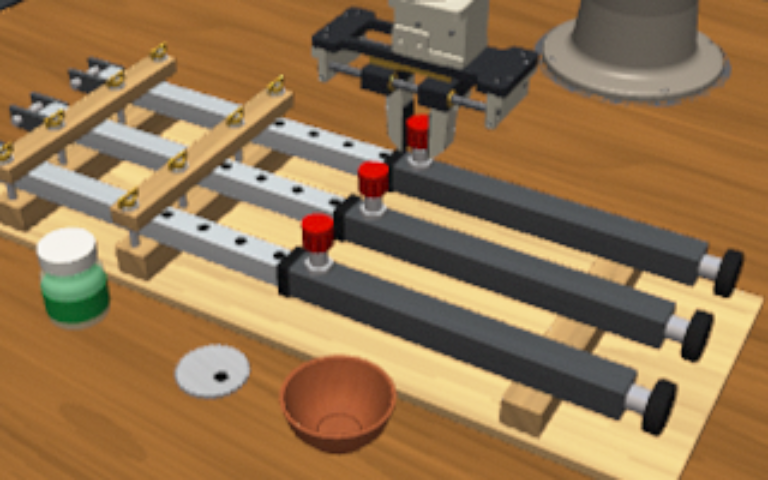

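The three knobs and feet now line up, with the short leg's knob at crop position (418,132) on its barrel like the others. The bowl, jar and rib look undisturbed.

```bash
python3 -c "
from plant import workorder; print(workorder.close_job())"
```

```text
the job is handed in; nothing more can be done
None
```

I slid the short leg out about 40 mm to the next hole, seated its pin (9 N felt at the original height) and handed the job in with the knob still gripped; the other legs and the loose things look as they were, but no verdict came back.

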